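Load the tube block into the spring-clamp nest

ROBOT

A 6-joint arm with a two-finger parallel gripper is mounted at the origin on a cart in front of the work surface, level with it; the furniture and walls round the work are solid. World frame = base frame: x ahead of the robot, y to its left, z up, the work surface at z = 0. Lengths are in m, angles in rad, forces in N, time in s.
With the tool pointing down it reaches from about 0.35 to 0.775 m from the base axis. Payload 7.3 kg.
Tool frame: the origin (TCP) lies on the centre line of the jaws, within the pads' length; the fingertips stand 17 mm ahead of it and the grasp point (between the pads) lies 2 mm behind it (robot.tip_extent is the distance from the TCP to the fingertips, in m); z points along the fingers, y is the line along which they close (so a half turn about z gives the same grasp; the last joint's range is limited). The gripper opens to 92 mm and grips with 3 to 60 N. Pads are 19 mm wide; open, the fingers measure 130 mm over their backs; the gripper's body (75 mm by 190 mm) begins 47 mm behind the grasp point.
Start: joints at [1.095, 0.342, 1.524, -0, 1.275, -0.146], TCP at [0.17, 0.497, 0.244] pointing down, gripper open.
Joint ranges: [-2.53, 2.53], [-0.77, 2.02], [0.04, 2.7], [-1, 4.14], [0.28, 2.66], [-3.11, 3.11]. Speed limits (rad/s): [2.57, 2.57, 3.14, 3.14, 3.14, 3.14].

INTERFACE

Orientations are given as [roll, pitch, yaw] about the fixed x, y, z axes, in that order (R = Rz(yaw) Ry(pitch) Rx(roll)).
In Python, from cell import robot gives the robot as it stands.
- The arm moves only by the tool step_arm, never from a script. Its argument "motion" is a list of rows, each a list of 2 entries, a list of its own where there are three numbers: the shift along the tool's x, y, z in units of 60 mm (1.0 is 60 mm), then the turn about the tool's z in rad. In form: [[[x, y, z], spin], ...]. A call has 1 to 10 rows; each row is the pose to reach, as a shift and turn from the pose commanded when the call began, along the tool's axes at that moment; what a row does not reach only later rows make up. A row lasts 1/8 s, in which the tool goes at most 62.5 mm and 10.7 degrees, less where a joint would pass 70% of its speed; a pose out of reach is approached as far as the arm can. A call with a gripper value outside its range is refused whole. "hand" is the closure in counts, from 0 (fully open) to 255 (shut), set as the call begins (left out, the last holds). The fingers move at their own pace and stop on an object; "squeeze" is the grip in N (left out, the last holds). Time passes only in rows, so rows that repeat a pose let the fingers close. It gives the time, the measured TCP pose, the force, the opening and the grip force at its end, in the units of the state.
- robot.observe(): the state, without advancing time (a new reading comes with each control period).
- robot.read_camera(name): name is "scene" or "top" or "wrist"; returns a dict with "pixels" (400x640x3 uint8, red, green, blue), "intrinsics" (3x3 intrinsics, pixels), "k1" (the pictures are not rectified: a ray, as slopes to the right and down, at radius r is drawn at 1 + k1 r^2 times it, then the intrinsics apply), "xyz" and "rotation" of the camera in the world; the wrist camera has in their place "T_tool_cam" (4x4, takes a point from camera to tool coordinates, whose origin is the TCP and whose axes are the flange's). Camera axes: x right, y up, looking along -z (the intrinsics and any distortion apply to the point x, -y, -z); pixel columns grow to the right and rows downward; lengths in m; the calibration is good to about 2 mm. A picture is of the moment at which its call begins: read the wrist's pose just before it. There is no depth.
- robot.hand_in(): hands the job in; it is judged then, once.
The state is a dict: "time": time; "qpos": joint angles; "qvel": joint speeds; "joint_efforts": joint torques, N m; "tool_pos": TCP position; "tool_rot": TCP orientation; "contact_force": force on the tool from outside, world axes, zero at the start; "torque": the same for the moment, N m; "opening": finger opening in m; "grip_force": force on a finger pad.
Only numpy, scipy, OpenCV 4.12 (cv2) and the standard library are available. Lean on these libraries where they do the work, as an engineer would, in place of code of your own. Each camera call takes 0.05 s, during which the arm holds its last target. There are 200 camera calls.

TASK

Load the aluminium tube block into the spring-clamp nest: press the sprung jaw back with the end of the block, lower the block into the opened gap until it lies flat on the deck, and let go so that the jaw clamps it lengthwise against the fixed end stop, in line with the nest. Leave the tube rack where it is.

Things in the scene. Friction and masses are not known exactly. Their poses are not given: they have to be found in the camera images.
- block_center (a point): Centre (half-way up) of the loose aluminium tube block: a plain pale-silver (near white) box with rows of holes in its top, 60 mm along its x, 96 mm long along its y, 34 mm high, about 0.4 kg. It stands on the table, its length roughly pointing away from the robot. Grasp it across the 60 mm. Either end may go to the jaw.
- nest: Low metal clamp fixed to the table. Origin: on the table under the seat centre; x points from end stop to sprung jaw, roughly away from the robot. Base 70 mm wide, 6 thick. Deck 50 mm wide (block overhangs 5 mm each side), top z = 20 mm. End stop: x = -58 to -48 mm, top z = 32 mm. Fixed spring housing behind the jaw: x = 81 to 126, top z = 57 mm. Seated, the block's centre is at 0, 0, 37 mm here.
- jaw (a joint): Travel of the sprung jaw along the nest's +x in m: 0 at rest, 0.016 with the block clamped, 0.034 at its hard stop. The spring pushes it back towards the end stop with 5 N at rest, 8 N at 0.016 and 10 N at 0.034; it is damped and returns at about 0.1 m/s when let go.
- rack_center (a point): Centre (half-way up) of the loose tube rack, a bystander: green, 62 x 145 x 44 mm, longer than the block, standing on the table on the same side of the nest as the block (either nearer or farther). Must be left alone.
- jaw_face (a point): Middle of the sprung jaw's top edge on the face towards the end stop (moves with the jaw): at rest x = 32, y = 0, z = 58 mm in the nest's frame. The jaw is an upright plate 50 mm wide, 14 mm thick, 37 mm high, 26 mm taller than the stop, so a block held just above the stop can push it along the nest's x. Gap to the stop at rest: 80 mm, 16 mm too short for the block.

How it is judged:
At the end, for the whole second after the job is handed in: The block lies flat (within 7 degrees, 5 mm in height) on the nest's deck between end stop and jaw, its centre within 10 mm along and 15 mm across of the seat, its length within 10 degrees of the nest's x, and the jaw rests on it (travel 8 to 26 mm) (x of block_center in the frame of nest between -0.01 and 0.01 m and y of block_center in the frame of nest between -0.015 and 0.015 m and z of block_center in the frame of nest between 0.032 and 0.042 m and angle between block_center's own z axis and vertical below 0.12 rad and angle between the y axis of block_center and the x axis of nest, either way round below 0.18 rad and value of joint jaw between 0.008 and 0.026 m); the robot touches nothing.
It fails at once if the tube rack is moved by more than 30 mm (distance of rack_center from where it was at the start of the episode above 0.03 m).
It also fails if it takes over 35 s, if anything falls off the work surface, if the arm or the gripper's body presses on something with over 40 N, if the wrist force passes 120 N, or if a joint passes its speed limit or range.

## Working session

There is one attempt and no reset: what is moved stays moved. The work goes in short steps, Python scripts to look and compute and a tool call to move; the robot and the scene stay as the last step left them, time stands still between calls to the robot, and variables do not carry over. Pictures are saved under pics/ and viewed, at most 10 in all, crops included, and the job is handed in when it is done.

Besides the shell and the picture viewer there is one more tool, called as name(argument=value, ...) on one line, values as JSON. step_arm: Moves the arm, as the interface text tells. Its arguments: {"type":"object","properties":{"motion":{"type":"array"},"hand":{"type":"number"},"squeeze":{"type":"number"}},"required":["motion"]}

```bash
mkdir -p pics; cat > h.py <<'E'
import numpy as np, cv2
from scipy.spatial.transform import Rotation as R
from cell import robot
def snap(name,fn):
    s=robot.observe(); c=robot.read_camera(name)
    cv2.imwrite('pics/'+fn,c['pixels'][:,:,::-1]); 
    if name=='wrist':
        T=np.array(c['T_tool_cam']); Rt=R.from_euler('xyz',s['tool_rot']).as_matrix()
        pos=Rt@T[:3,3]+s['tool_pos']; rot=Rt@T[:3,:3]
    else: pos=np.array(c['xyz']); rot=np.array(c['rotation'])
    np.savez('pics/'+fn+'.npz',K=c['intrinsics'],k1=c['k1'],pos=pos,rot=rot)
def pt(fn,u,v,z):
    d=np.load('pics/'+fn+'.npz');K=d['K']
    n=cv2.undistortPoints(np.array([[[u,v]]],float),K,np.array([float(d['k1']),0,0,0]),None,None)[0,0]
    # iterate for exactness
    m=np.array([(u-K[0,2])/K[0,0],(v-K[1,2])/K[1,1]]);x=m.copy()
    for _ in range(50): x=m/(1+float(d['k1'])*(x@x))
    r=d['rot']@np.array([x[0],-x[1],-1.]); p=d['pos']
    return p+r*(z-p[2])/r[2]
E
python3 - <<'E'
from h import *
snap('top','top.png'); snap('scene','scene.png')
s=robot.observe(); print(s['tool_pos'],s['tool_rot'],s['time'],s['opening'],robot.tip_extent)
d=np.load('pics/top.png.npz');print(d['pos'],d['rot'],d['K'],d['k1'])
E
```

```text
[0.16984361 0.49639243 0.24309505] [-3.14018573e+00 -1.91884415e-04  2.81178319e+00] 0.1 0.09189203169812189 0.017
[0.47377724 0.03114207 0.91660184] [ 0.0667506  -0.01589614 -1.5887609 ] [[416.95770021   0.         323.42414435]
 [  0.         416.95770021 197.69793718]
 [  0.           0.           1.        ]] -0.04641538594147656
```

View pics/top.png

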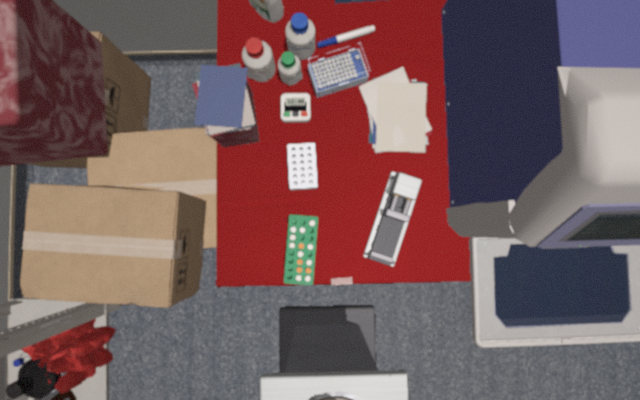

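View pics/scene.png

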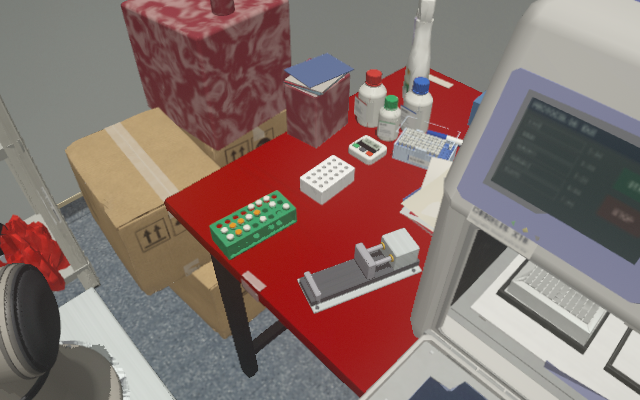

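The top view shows the block at about (302,166), the green rack at (301,250), and the nest at (393,218) with its housing at (405,187). Next I'll enlarge that area.

```bash
sed -i "s/rot=np.array(c\['rotation'\])/rot=R.from_euler('xyz',c['rotation']).as_matrix() if np.size(c['rotation'])==3 else np.array(c['rotation'])/" h.py
python3 - <<'E'
from h import *
snap('top','top2.png')
im=cv2.imread('pics/top2.png')[130:290,270:430]
cv2.imwrite('pics/crop.png',cv2.resize(im,(600,600),interpolation=cv2.INTER_CUBIC))
E
```

```text
(no output)
```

View pics/crop.png

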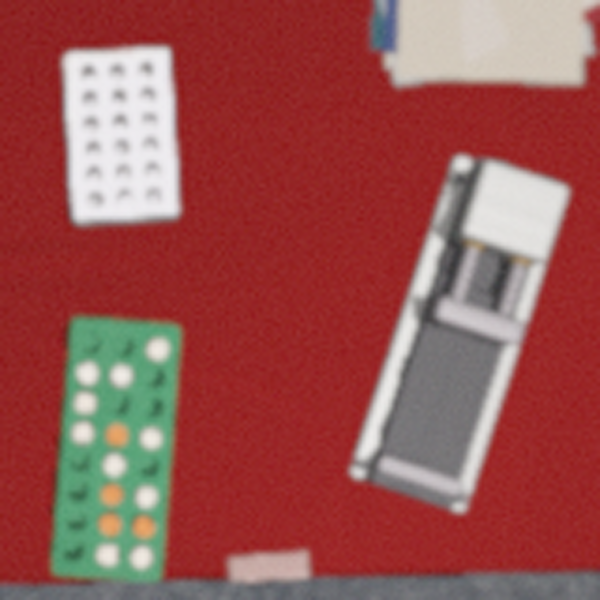

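The crop shows the block top corners at about (62,50), (171,46), (181,213) and (72,219). The jaw's front edge runs from (436,318) to (517,340), and the stop is near (385,462) to (460,484).

```bash
python3 - <<'E'
from h import *
f=lambda u,v,z:pt('top2.png',270+u/3.75-.4,130+v/3.75-.4,z)
P=lambda n,a:print(n,np.round(a,4).tolist())
b=[f(*q,.034) for q in [(62,50),(171,46),(181,213),(72,219)]]
P('block c',np.mean(b,0)); print([np.linalg.norm(b[i]-b[i-1]).round(4) for i in range(4)])
l=(b[0]+b[1]-b[2]-b[3]);P('yaw',np.degrees(np.arctan2(l[1],l[0])))
r=[f(*q,.044) for q in [(72,318),(182,323),(162,580),(52,575)]];P('rack',np.array(r))
j=[f(436,318,.058),f(517,340,.058)];P('jaw',np.array(j))
s=[f(385,459,.032),f(461,481,.032)];P('stop front?',np.array(s))
B=[f(352,475,.006),f(465,512,.006),f(458,155,.006)];P('base',np.array(B))
a=np.mean(j,0)-np.mean(s,0);P('gap',np.linalg.norm(a[:2]));P('yawn',np.degrees(np.arctan2(a[1],a[0])))
e=B[2]-B[0];P('base yaw',np.degrees(np.arctan2(e[1],e[0])));P('base w',np.linalg.norm(B[0]-B[1]));P('baselen',np.linalg.norm(e))
H=[f(480,160,.057),f(570,187,.057),f(535,262,.057)];P('H',np.array(H));
E
```

```text
block c [0.6038, 0.0605, 0.034]
[np.float64(0.097), np.float64(0.0622), np.float64(0.096), np.float64(0.0618)]
yaw 2.5665
rack [[0.4981, 0.0892, 0.044], [0.4942, 0.028, 0.044], [0.3525, 0.0415, 0.044], [0.3564, 0.1022, 0.044]]
jaw [[0.4942, -0.1119, 0.058], [0.4812, -0.1564, 0.058]]
stop front? [[0.4158, -0.0852, 0.032], [0.4026, -0.128, 0.032]]
base [[0.4053, -0.0692, 0.006], [0.3825, -0.1345, 0.006], [0.591, -0.1363, 0.006]]
gap 0.0832
yawn -19.3614
base yaw -19.8482
base w 0.0691
baselen 0.1975
H [[0.5815, -0.1391, 0.057], [0.5656, -0.189, 0.057], [0.5242, -0.168, 0.057]]
```

```bash
cat >> h.py <<'E'
def go(x,y,z,yawdeg):
    s=robot.observe(); Rt=R.from_euler('xyz',[np.pi,0,s['tool_rot'][2]]).as_matrix()
    d=Rt.T@(np.array([x,y,z])-s['tool_pos'])/.06
    sp=-(np.radians(yawdeg)-s['tool_rot'][2]); sp=(sp+np.pi)%(2*np.pi)-np.pi
    print('t',round(s['time'],2),'shift',d.round(3),'spin',round(sp,3))
E
python3 - <<'E'
from h import *
go(.604,.0605,.16,182.6)
E
```

```text
t 0.15 shift [-9.199 -4.531  1.387] spin -0.375
```

step_arm(motion=[[[-0.4,-0.2,0],0],[[-1.2,-0.6,0],-0.05],[[-2.1,-1.0,0],-0.1],[[-3.0,-1.5,0.1],-0.15],[[-3.9,-1.9,0.2],-0.2],[[-4.8,-2.4,0.4],-0.25],[[-5.7,-2.8,0.6],-0.3],[[-6.6,-3.25,0.8],-0.35],[[-7.5,-3.7,1.0],-0.375],[[-8.2,-4.05,1.2],-0.375]], hand=0)

```text
time: 1.4
tool_pos: [0.5582, 0.1054, 0.171]
tool_rot: [-3.142, -0.0, -3.097]
contact_force: [-0.1, 1.2, -0.1]
opening: 0.0916
grip_force: 0.0
```

```bash
python3 - <<'E'
from h import *
go(.604,.0605,.16,182.6)
E
```

```text
t 1.4 shift [-0.73  -0.781  0.183] spin -0.001
```

step_arm(motion=[[[-0.35,-0.4,0.1],0],[[-0.68,-0.75,0.18],0],[[-0.73,-0.78,0.18],0],[[-0.73,-0.78,0.18],0],[[-0.73,-0.78,0.18],0]])

```text
time: 2.02
tool_pos: [0.602, 0.0637, 0.1612]
tool_rot: [3.141, -0.0, -3.095]
contact_force: [-0.4, -0.3, 0.4]
opening: 0.0918
grip_force: 0.0
```

```bash
python3 - <<'E'
from h import *
snap('wrist','w1.png'); go(.604,.0605,.16,182.6)
E
```

```text
t 2.08 shift [-0.029 -0.054  0.021] spin 0.001
```

View pics/w1.png

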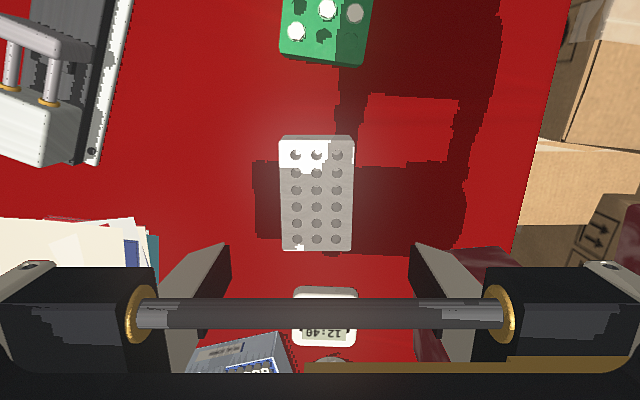

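The wrist view shows the block's top face at about (279,140), (354,140), (351,250) and (282,250), sitting between the fingers. The nest and rack are clear of it.

```bash
python3 - <<'E'
from h import *
b=np.array([pt('w1.png',*q,.034) for q in [(279,139),(354,139),(351,250),(282,250)]])
print(b.round(4),b.mean(0).round(4)); l=b[2]+b[3]-b[0]-b[1];print(np.degrees(np.arctan2(l[1],l[0])))
E
```

```text
[[0.5563 0.0294 0.034 ]
 [0.5536 0.0879 0.034 ]
 [0.6493 0.0927 0.034 ]
 [0.652  0.0329 0.034 ]] [0.6028 0.0607 0.034 ]
2.492809724883841
```

step_arm(motion=[[[-0.02,-0.05,0.4],0],[[-0.02,-0.05,1.0],0],[[-0.02,-0.05,1.6],0],[[-0.02,-0.05,2.0],0],[[-0.02,-0.05,2.2],0],[[-0.02,-0.05,2.25],0],[[-0.02,-0.05,2.25],0]])

```text
time: 2.95
tool_pos: [0.6045, 0.06, 0.0268]
tool_rot: [-3.142, 0.001, -3.096]
contact_force: [0.3, 0.1, -0.5]
opening: 0.0918
grip_force: 0.0
```

step_arm(motion=[[[0,0,0],0],[[0,0,0],0],[[0,0,0],0],[[0,0,0],0],[[0,0,0],0],[[0,0,0],0]], hand=255, squeeze=40)

```text
time: 3.7
tool_pos: [0.6041, 0.06, 0.0261]
tool_rot: [3.141, 0.0, -3.096]
contact_force: [-0.5, 2.5, 3.4]
opening: 0.0596
grip_force: 40.0
```

step_arm(motion=[[[0,0,-0.3],0],[[0,0,-0.9],0],[[0,0,-1.6],0],[[0,0,-2.2],0],[[0,0,-2.3],0]])

```text
time: 4.32
tool_pos: [0.6052, 0.0596, 0.1669]
tool_rot: [-3.141, 0.005, -3.096]
contact_force: [0.7, 0.6, -4.5]
opening: 0.0594
grip_force: 40.0
```

```bash
python3 - <<'E'
from h import *
go(.432,-.114,.165,160.7)
E
```

```text
t 4.33 shift [ 3.014 -2.759  0.032] spin 0.382
```

step_arm(motion=[[[0.3,-0.25,0],0.05],[[0.8,-0.7,0],0.12],[[1.4,-1.25,0],0.2],[[2.0,-1.8,0],0.28],[[2.5,-2.3,0],0.35],[[2.9,-2.65,0],0.382],[[3.01,-2.76,0],0.382],[[3.01,-2.76,0],0.382],[[3.01,-2.76,0],0.382]])

```text
time: 5.45
tool_pos: [0.4317, -0.1132, 0.1636]
tool_rot: [3.141, -0.0, 2.806]
contact_force: [0.1, -0.5, -3.9]
opening: 0.0597
grip_force: 40.0
```

```bash
python3 - <<'E'
from h import *
snap('wrist','w2.png'); 
print(robot.observe()['tool_pos'],robot.observe()['tool_rot'])
E
```

```text
[ 0.43165131 -0.11316977  0.16367876] [ 3.14127174e+00 -1.14221962e-04  2.80606190e+00]
```

View pics/w2.png

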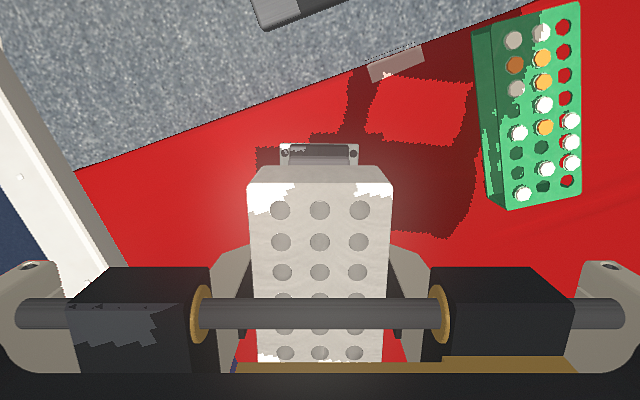

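The wrist view shows the nest's base end from (281,144) to (357,144), level in the image and centred under the block. The block's near top edge runs from (247,183) to (392,183).

```bash
python3 - <<'E'
from h import *
a=np.array([pt('w2.png',281,144,.006),pt('w2.png',358,144,.006)]);b=np.array([pt('w2.png',247,184,.1717),pt('w2.png',392,184,.1717)])
t=np.array([.43165,-.11317,0]); th=np.radians(-19.3);e=np.array([np.cos(th),np.sin(th)]);n=np.array([-e[1],e[0]])
for q in(a,b):
  d=(q-t)[:,:2];print(q.round(4),'along',(d@e).round(4),'across',(d@n).round(4),np.linalg.norm(q[0]-q[1]))
d=a[1]-a[0];print('nest yaw',np.degrees(np.arctan2(-d[0],d[1])))
# top-cam base end/origin in same frame
for nm,p in dict(orig=(.456,-.123),baseL=(.4053,-.0692),baseR=(.3825,-.1345)).items():
  d=np.array(p)-t[:2];print(nm,(d@e).round(4),(d@n).round(4))
E
```

```text
[[ 0.3842 -0.1327  0.006 ]
 [ 0.4064 -0.0693  0.006 ]] along [-0.0383 -0.0384] across [-0.0342  0.0331] 0.06724805289916208
[[ 0.3767 -0.1259  0.1717]
 [ 0.3961 -0.0705  0.1717]] along [-0.0476 -0.0477] across [-0.0302  0.0285] 0.05872158898086054
nest yaw -19.266227138016582
orig 0.0262 -0.0012
baseL -0.0394 0.0328
baseR -0.0393 -0.0364
```

step_arm(motion=[[[0,0,0.4],0],[[0,0,0.9],0],[[0,0,1.35],0],[[0,0,1.6],0],[[0,0,1.66],0],[[0,0,1.66],0],[[0,0,1.66],0]])

```text
time: 6.38
tool_pos: [0.4317, -0.1139, 0.065]
tool_rot: [-3.142, 0.002, 2.805]
contact_force: [-0.2, 0.6, -5.0]
opening: 0.06
grip_force: 40.0
```

step_arm(motion=[[[-0.08,0.0,0],0],[[-0.16,0.0,0],0],[[-0.22,0.0,0],0],[[-0.28,0.0,0],0],[[-0.34,0.0,0],0],[[-0.4,0.0,0],0],[[-0.46,0.0,0],0],[[-0.52,0.0,0],0],[[-0.57,0.0,0],0],[[-0.57,0.0,0],0]])

```text
time: 7.62
tool_pos: [0.461, -0.1243, 0.0636]
tool_rot: [3.141, -0.006, 2.804]
contact_force: [-8.1, 0.4, -0.8]
opening: 0.0597
grip_force: 40.0
```

```bash
python3 - <<'E'
from h import *
s=robot.observe()
d=(np.array(s['tool_pos'])-[.456,-.123,0]);th=np.radians(-19.3);print(d[0]*np.cos(th)+d[1]*np.sin(th),-d[0]*np.sin(th)+d[1]*np.cos(th),d[2],s['contact_force'])
snap('scene','s2.png')
im=cv2.imread('pics/s2.png')[180:340,260:460];cv2.imwrite('pics/s2c.png',cv2.resize(im,(750,600),interpolation=cv2.INTER_CUBIC))
E
```

```text
0.0051132621992338425 0.0004139065606769718 0.06363816803237139 [-8.12426785  0.44675836 -0.77422447]
```

View pics/s2c.png

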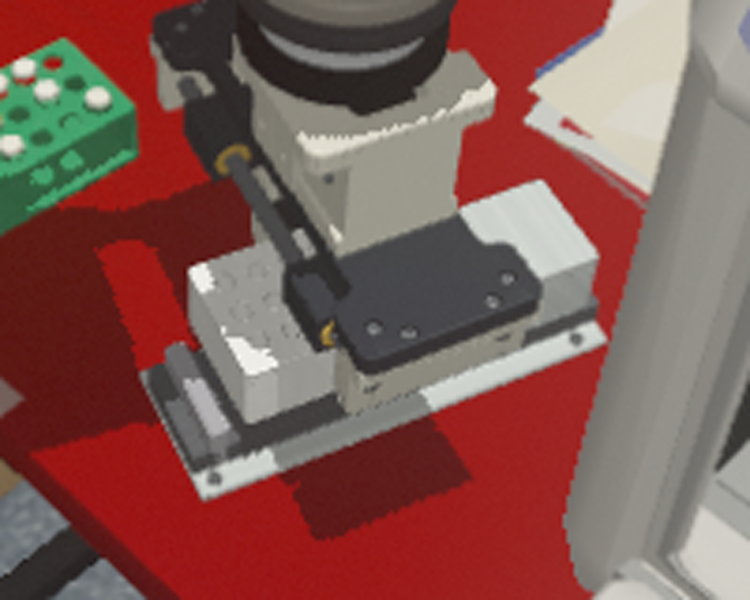

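The block has the jaw pushed back, and its tail has just cleared the stop (stop near (200,410), block end near (245,405)). I'll push a little further, then lower.

step_arm(motion=[[[-0.04,0,0],0],[[-0.07,0,0],0],[[-0.07,0,0.04],0],[[-0.07,0,0.09],0],[[-0.07,0,0.14],0],[[-0.07,0,0.19],0],[[-0.07,0,0.24],0],[[-0.07,0,0.27],0],[[-0.07,0,0.27],0],[[-0.07,0,0.27],0]])

```text
time: 8.93
tool_pos: [0.4644, -0.1253, 0.0472]
tool_rot: [3.141, -0.007, 2.804]
contact_force: [-8.7, 2.8, -2.0]
opening: 0.0599
grip_force: 40.0
```

step_arm(motion=[[[0,0,0.02],0],[[0,0,0.03],0],[[0,0,0.03],0],[[0,0,0.03],0]])

```text
time: 9.43
tool_pos: [0.4646, -0.1253, 0.0462]
tool_rot: [3.141, -0.007, 2.804]
contact_force: [-10.7, 3.1, 5.4]
opening: 0.0594
grip_force: 40.0
```

step_arm(motion=[[[0.03,0,0],0],[[0.06,0,0],0],[[0.09,0,0],0],[[0.09,0,0],0]])

```text
time: 9.93
tool_pos: [0.4606, -0.1239, 0.0461]
tool_rot: [3.141, -0.004, 2.804]
contact_force: [-6.6, 2.2, 2.1]
opening: 0.0597
grip_force: 40.0
```

step_arm(motion=[[[0,0,0],0],[[0,0,0],0],[[0,0,0],0],[[0,0,0],0],[[0,0,0],0],[[0,0,0],0],[[0,0,0],0],[[0,0,0],0]], hand=0)

```text
time: 10.92
tool_pos: [0.4622, -0.1247, 0.0463]
tool_rot: [3.142, 0.0, 2.805]
contact_force: [0.7, 0.4, 0.1]
opening: 0.0919
grip_force: 0.0
```

step_arm(motion=[[[0,0,-0.2],0],[[0,0,-0.6],0],[[0,0,-1.2],0],[[0,0,-1.9],0],[[0,0,-2.5],0],[[0.6,0,-2.6],0],[[1.0,0,-2.6],0],[[1.0,0,-2.6],0]])

```text
time: 11.92
tool_pos: [0.4046, -0.1044, 0.2033]
tool_rot: [3.142, 0.001, 2.805]
contact_force: [1.3, -0.8, -0.1]
opening: 0.0916
grip_force: 0.0
```

```bash
python3 - <<'E'
from h import *
snap('scene','s3.png')
im=cv2.imread('pics/s3.png')[180:340,260:460];cv2.imwrite('pics/s3c.png',cv2.resize(im,(750,600),interpolation=cv2.INTER_CUBIC))
E
```

```text
(no output)
```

View pics/s3c.png

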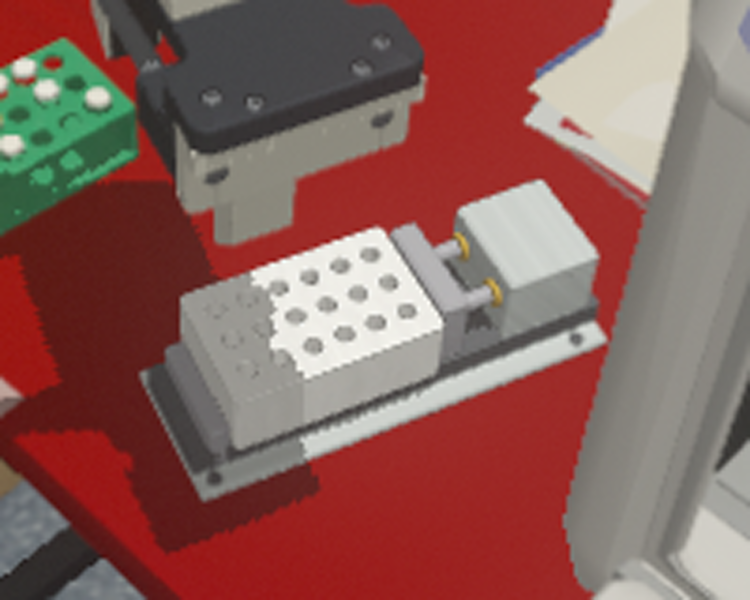

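The block lies flat on the deck between the stop (near (200,400)) and the jaw (near (430,275)), in line with the nest. The robot is clear of everything and the rack hasn't moved.

```bash
python3 -c "
from cell import robot
print(robot.hand_in())"
```

```text
the job is handed in; nothing more can be done
None
```

I handed the job in at about 12 s with the block clamped flat in the nest between end stop and jaw, the rack untouched and the robot clear; I checked this by eye in the last picture, and no verdict came back.

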